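# Latch the ajar tool case

## Task

The blue tool case stands on its spine with its lid half a little ajar. Hook the loop of its draw latch into the slot of the keeper on the lid, feeling gently for the slot rather than forcing it, and draw it back under the keeper's lip; then press the red lever down flat past centre so that the latch draws the lid shut and stays fastened. Do not shove the case or lid with the gripper, press the lever only as hard as it needs, and leave the things lying around the case where they are.

Things in the scene. Friction and masses are not known exactly. Their poses are not given: they have to be found in the camera images.
- case: Blue plastic tool case, 300 mm wide (y), 134 mm thick (x), 160 mm high, fixed, standing on its spine. Origin on the table under the seam, mid width. x points from the body half (x -78 to -1.5 mm, robot side) across the seam to the lid half (x 1.5 to 56 mm); z up; flat top at z 160 mm. Case, lid and keeper may be pushed by the gripper with 15 N at most.
- seam_top (a point): Middle of the seam at the case's top (case x 0, z 160 mm), fixed. Beyond it is the lid half, hinged about the case's y axis at the bottom of the seam; stiff (about 8 N at the top moves it, it stays where left). It starts ajar by 2 to 13 mm at the top: this gap is NOT measured; look or feel for it.
- latch: Steel base plate of the draw latch, 30 mm wide, fixed on top of the case's body half; carries the lever and the loop. Axes as the case. Origin on the case's top, 14 mm before the seam (case x -14 mm, y 0).
- lever_pivot (a point): Axis of the lever (along the case's y), 18 mm above the case's top, at case x -14 mm, y 0. The loop's legs are hinged to the lever 16 mm from it; that hinge point stands at 188 degrees minus joint lever, counted from the case's +x upwards about the pivot.
- lever (a joint): Red lever angle, rad. 0: flat towards the case's -x (latched, at its stop). It swings up and over: 1.57 upright, 2.7 the limit, leaning over the lid. Light friction, stays where left. With the loop hooked it resists with about 3 to 8 N at the tip, most near 0.6 rad, passes dead centre near 0.3 rad, then snaps flat. Press with 30 N at most.
- lever_tip (a point): Middle of the end of the red lever, on the face that looks up when it lies flat (and to the lid when upright). Lever plate 20 mm wide, 5 mm thick, 44 mm from pivot to end.
- loop (a joint): Angle of the loop against the lever, rad. The loop's slope above level, rising towards +x, is (joint loop - joint lever - 0.04). Light friction, stays where left.
- loop_bar (a point): Middle of the loop's crossbar: steel bar 5 mm thick along the case's y, with round brass end knobs 11 mm thick, 48 mm over both: pinch these from above (fingers straddle lever and keeper). Legs 34 mm apart, 44 mm from bar to their hinge on the lever. Keep the bar within 58 mm of the pivot. Before the lever is pressed the bar may push on the keeper with 15 N at most.
- keeper_shut (a point): Where the bar's middle would be, lying on the slot's floor under the middle of the slot mouth, IF THE LID WERE SHUT (case x 23 mm, 12.5 mm above the top). Fixed to the case. With the lid ajar the real slot is 2 to 13 mm further along +x, and up to 2 mm lower. Once down, draw the bar back (-x) about 6 mm, under the lip, or it may lift out. The keeper gives 20 N per mm when pulled.
- keeper_wall (a point): Top of the keeper's wall, at its lip's edge, IF THE LID WERE SHUT (case x 20 mm, 26 mm above the top). The keeper is a block 22 mm wide on the lid: wall; red lip overhanging 4.5 mm; slot, mouth 6 mm, 10.5 mm under the lip; then a step 19 mm high, 24 mm long. So the bar's middle is about 28.5 mm above the case's top on the wall (go +x), 21.5 on the step (go -x), 12.5 in the slot.
- screwdriver: Orange stubby screwdriver, 120 mm, lying on the table near the case; bystander, leave alone.
- jar: Clear screw-top jar, 60 mm thick, 75 mm high; bystander, leave alone.
- tape_measure: Yellow tape measure, 65 x 34 x 62 mm; bystander, leave alone.

How it is judged:
On the way, in this order (a step that is already met when the one before it is completed fails the run):
1. the loop's bar is down in the keeper's slot, with the lever still up (z of loop_bar in the frame of case below 0.1765 m and x of loop_bar in the frame of case above 0.012 m and value of joint lever above 1 rad), for 0.2 s.
2. the lever is pressed flat past centre with the loop pulling on the keeper (value of joint lever below 0.08 rad and contact force between latch and case above 12 N), for 0.2 s.
At the end, for the whole second after the job is handed in: The lever lies flat (joint below 0.08 rad), the loop's bar is in the keeper's slot (its middle less than 23 mm above the case's top) and pulls on the keeper with more than 12 N, holding the lid shut (all of step 2 and z of loop_bar in the frame of case below 0.183 m and x of loop_bar in the frame of case above 0.008 m); the robot touches nothing.
It fails at once if the gripper or arm pushes on the case, lid or keeper with more than 15 N (contact force between any of the fingers, the arm and case above 15 N).
It fails at once if the loop is forced against the keeper with more than 15 N before the lever is pressed (lever above 1.2 rad) (value of joint lever above 1.2 rad and contact force between latch and case above 15 N).
It fails at once if the lever is pressed down (below 0.8 rad) with more than 30 N (value of joint lever below 0.8 rad and contact force between the fingers and latch above 30 N).
It fails at once if a bystander is moved more than 20 mm (distance of any of screwdriver, jar, tape_measure from where it was at the start of the episode above 0.02 m).
It also fails if it takes over 54 s, if anything falls off the work surface, if the arm or the gripper's body presses on something with over 40 N, if the wrist force passes 120 N, or if a joint passes its speed limit or range.

## Robot

A 7-joint arm with a two-finger parallel gripper is mounted at the origin on the work surface. World frame = base frame: x ahead of the robot, y to its left, z up, the work surface at z = 0. Lengths are in m, angles in rad, forces in N, time in s.
With the tool pointing down it reaches from about 0.35 to 0.9 m from the base axis. Payload 8.1 kg.
Tool frame: the origin (TCP) lies on the centre line of the jaws, within the pads' length; the fingertips stand 14 mm ahead of it and the grasp point (between the pads) lies 5 mm behind it; z points along the fingers, y is the direction in which the jaws open and shut (so a half turn about z gives the same grasp; the last joint's range is limited). The gripper opens to 92 mm and grips with 3 to 60 N. Pads are 19 mm wide; open, the fingers measure 130 mm over their backs; the gripper's body (75 mm by 190 mm) begins 47 mm behind the grasp point.
Start: joints at [1.131, 0.434, 0.025, 1.573, -0.012, 1.134, -0.075], TCP at [0.207, -0.59, 0.241] pointing down, gripper open.
Joint ranges: [-2.62, 2.62], [-0.44, 2.09], [-1.27, 1.32], [0.08, 2.57], [-1.32, 4.46], [0.12, 2], [-2.74, 2.74]. Speed limits (rad/s): [2.22, 2.22, 3.01, 3.01, 3.14, 3.14, 3.14].

## Interface

Orientations are given as a rotation vector (axis times angle).
In Python, from cell import arm, optics gives the robot as it stands.
- The arm moves only by the shell command python3 -m creep 'ROWS' [FORCE]. ROWS is JSON, a list of rows, each an object with "translation": the shift along the tool's x, y, z in m, a list of three; "rot": the turn, a rotation vector about the tool's x, y, z in degrees, a list of three; "jaw": the finger opening in m, from 0 to 0.0918. In form: [{"translation": [x, y, z], "rot": [wx, wy, wz], "jaw": jaw}, ...]. A call has 1 to 12 rows; each row shifts and turns the commanded pose from where the row before left it, along the tool's axes as they then stand; what a row does not reach is not made up. A row lasts 1/12 s, in which the tool goes at most 41.7 mm and 7.16 degrees, less where a joint would pass 70% of its speed; a pose out of reach is approached as far as the arm can. A call is refused whole if a number of a shift passes 0.0417 or a number of a turn 7.16, either way. A call with a gripper value outside its range is refused whole. The fingers move at their own pace and stop on an object; FORCE is the grip in N (left out, the last holds). Time passes only in rows, so rows that do not move let the fingers close. It gives the time, the measured TCP pose, the force and the opening at its end, in the units of the state.
- arm.observe(): the state, without advancing time (a new reading comes with each control period).
- optics.get_image(name): name is "scene" or "side" or "wrist"; returns the picture (480x640x3 uint8, red, green, blue); there is no depth.
- optics.camera_info(name): a dict with "fx", "fy", "cx", "cy" (pixels), "R" (3x3) and "t" (3): a world point X has camera coordinates R X + t. Camera axes: x right, y down, z forward; pixel columns grow to the right and rows downward; lengths in m; the calibration is good to about 2 mm. A picture is of the moment at which its call begins: read the wrist's pose just before it. camera_info takes no time and is no camera call; for the wrist camera it gives the pose at the moment of the call.
- arm.sign_off(): hands the job in, once; it reports no verdict.
Trained networks look in the newest picture that a camera, given by its name, has taken for a name from the list of things; names that differ only in an ending like _2 or _b are one class to them, and where a whole thing is asked for, a point or a joint stands for the part that bears it (a point fixed in the world has none). Each returns a list of dicts, best first, with "score" (0 to 1); they miss things now and then, are a little off and sometimes report something else, mostly with a low value. They report only what shows in the picture. A call takes as long as a camera call.
- optics.boxes_of(camera, thing): "location" ([column, row] in pixels, amid what is visible of it).
- optics.pinpoint(camera, thing): "location" ([column, row] in pixels: a listed point, or the origin of a listed thing).
The state is a dict: "clock": time; "joints": joint angles; "dq": joint speeds; "joint_efforts": joint torques, N m; "position": TCP position; "ee_rot": TCP orientation; "force": force on the tool from outside, world axes, zero at the start; "ft_torque": the same for the moment, N m; "width": opening from 0.0 (shut) to 1.0 (fully open).
Only numpy, scipy, OpenCV 4.12 (cv2) and the standard library are available. Lean on these libraries where they do the work, as an engineer would, in place of code of your own. Each camera call takes 0.05 s, during which the arm holds its last target.

## Working session

There is one attempt and no reset: what is moved stays moved. The work goes in short steps, Python scripts to look and compute and a shell command to move; the robot and the scene stay as the last step left them, time stands still between calls to the robot, and variables do not carry over. Pictures are saved under pics/ and viewed, and the job is handed in when it is done.

```bash
mkdir -p pics; ls; python3 - <<'E'
from cell import arm, optics
import cv2
print(arm.observe())
for c in ["scene","side","wrist"]:
    im=optics.get_image(c); cv2.imwrite(f"pics/{c}0.png",im[:,:,::-1])
    i=optics.camera_info(c); print(c,i)
    for t in ["case","latch","seam_top","lever_pivot","lever_tip","loop_bar","keeper_shut","keeper_wall"]:
        print(c,t,[(d["location"],round(d["score"],2)) for d in optics.pinpoint(c,t)[:2]])
print(arm.observe()["clock"])
E
```

```text
pics
{'clock': 0.0, 'joints': array([ 1.13137733,  0.43523938,  0.02497094,  1.57409748, -0.01158604,
        1.13400356, -0.07510007]), 'dq': array([-0.00176031, -0.0004914 , -0.00014865, -0.00047462,  0.00021172,
       -0.00205886,  0.00099494]), 'joint_efforts': array([-4.54974615e-04, -6.67846584e+01,  9.84820984e-01, -3.14455962e+01,
       -6.06786017e-02,  4.30432206e-02,  2.42250781e-04]), 'position': array([ 0.20633532, -0.58943568,  0.23993461]), 'ee_rot': array([-3.09563910e+00, -5.26221321e-01,  6.63235234e-04]), 'force': array([-0.12452944, -0.42980782, -1.10037299]), 'ft_torque': array([-0.05598527,  0.00794059, -0.03505056]), 'width': 1.0012148386913367}
scene {'fx': 624.5024750713509, 'fy': 624.5024750713509, 'cx': 326.0140830904459, 'cy': 245.69394029474614, 'R': array([[ 0.56090596,  0.82782531, -0.00947364],
       [ 0.51058545, -0.3549176 , -0.78315771],
       [-0.65168014,  0.43444073, -0.62175096]]), 't': array([-0.32083981, -0.17200949,  1.59844249])}
scene case [([347.5, 293.3], 0.61), ([348.2, 231.0], 0.6)]
scene latch [([343.3, 227.5], 0.83)]
scene seam_to
[... 694 characters left out ...]
 0.67)]
side lever_pivot [([299.1, 216.0], 0.85)]
side lever_tip [([299.5, 192.2], 0.62)]
side loop_bar [([283.8, 188.3], 0.48)]
side keeper_shut [([284.7, 206.7], 0.9)]
side keeper_wall [([288.1, 196.7], 0.88), ([299.8, 221.7], 0.59)]
wrist {'fx': 392.14581009585015, 'fy': 392.14581009585015, 'cx': 323.8995785220944, 'cy': 235.5141601771199, 'R': array([[ 0.33095826, -0.94364285,  0.00218909],
       [-0.8981282 , -0.31428169,  0.30755935],
       [-0.2895382 , -0.10375539, -0.95152638]]), 't': array([-0.62479147, -0.03896226,  0.3887565 ])}
wrist case []
wrist latch []
wrist seam_top []
wrist lever_pivot []
wrist lever_tip []
wrist loop_bar []
wrist keeper_shut []
wrist keeper_wall []
1.35
```

View images.

View pics/scene0.png

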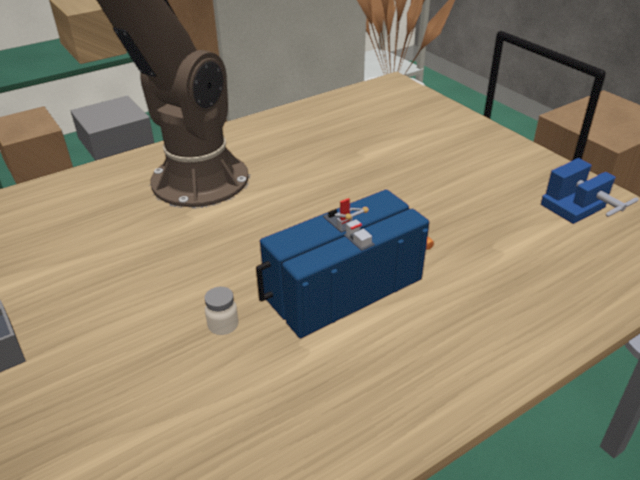

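View pics/side0.png

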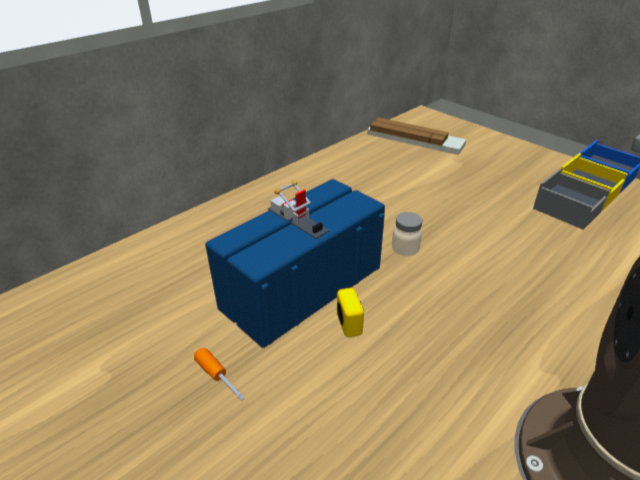

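```bash
cat > h.py <<'E'
import numpy as np, json
from cell import arm, optics
from scipy.spatial.transform import Rotation as Ro
def tri(obs):
    A=[];b=[]
    for i,(u,v) in obs:
        R=np.array(i["R"]);t=np.array(i["t"])
        x=(u-i["cx"])/i["fx"];y=(v-i["cy"])/i["fy"]
        A+= [R[0]-x*R[2],R[1]-y*R[2]]; b+=[x*t[2]-t[0],y*t[2]-t[1]]
    s=np.linalg.lstsq(np.array(A),np.array(b),rcond=None); return s[0],s[1]
def proj(i,X):
    c=np.array(i["R"])@np.array(X)+np.array(i["t"]); return np.array([c[0]/c[2]*i["fx"]+i["cx"],c[1]/c[2]*i["fy"]+i["cy"]])
def ray_z(i,uv,z):
    R=np.array(i["R"]);t=np.array(i["t"]);o=-R.T@t;d=R.T@np.array([(uv[0]-i["cx"])/i["fx"],(uv[1]-i["cy"])/i["fy"],1])
    return o+d*(z-o[2])/d[2]
E
python3 - <<'E'
from h import *
S=optics.camera_info("scene");D=optics.camera_info("side")
P={"latch":([343.3,227.5],[301.4,221.6]),"seam":([348.9,230],[294.3,221.3]),"pivot":([343.7,222.1],[299.1,216]),"tip":([342.9,201.7],[299.5,192.2]),"bar":([356.7,214],[283.8,188.3]),"kshut":([356.2,231.4],[284.7,206.7]),"kwall":([355.8,227.6],[288.1,196.7]),"case":([347.5,293.3],[297,286.8])}
for k,(a,b) in P.items(): print(k,*[np.round(q,4) for q in tri([(S,a),(D,b)])])
E
```

```text
latch [0.5528 0.0562 0.1583] [0.]
seam [0.5635 0.0622 0.1565] [0.]
pivot [0.5539 0.0581 0.1705] [0.]
tip [0.5536 0.0558 0.217 ] [0.]
bar [0.5902 0.0593 0.2099] [0.]
kshut [0.5911 0.0587 0.172 ] [0.]
kwall [0.5952 0.0506 0.1868] [0.]
case [5.665e-01 5.960e-02 2.000e-04] [0.]
```

```bash
python3 - <<'E'
import cv2
a=cv2.imread("pics/scene0.png")[180:280,250:440]; b=cv2.imread("pics/side0.png")[170:290,200:400]
cv2.imwrite("pics/ca.png",cv2.resize(a,None,fx=4,fy=4,interpolation=cv2.INTER_CUBIC))
cv2.imwrite("pics/cb.png",cv2.resize(b,None,fx=4,fy=4,interpolation=cv2.INTER_CUBIC))
E
```

```text
(no output)
```

View pics/ca.png

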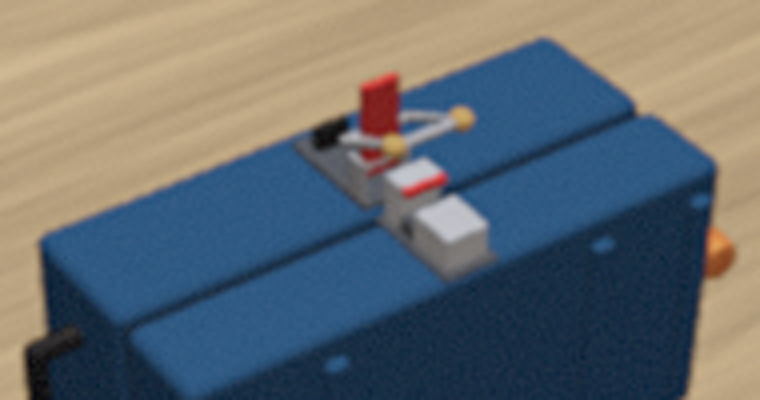

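View pics/cb.png

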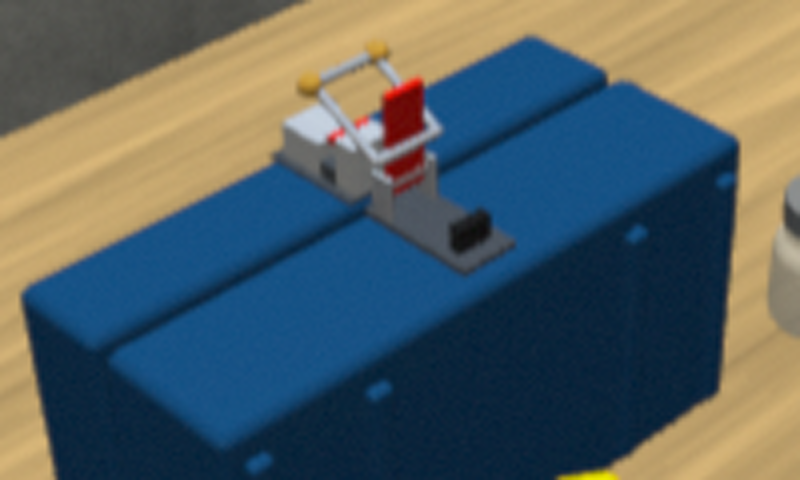

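```bash
python3 - <<'E'
from h import *
S=optics.camera_info("scene");D=optics.camera_info("side")
s=lambda u,v:(250+u/4,180+v/4)
d=lambda u,v:(200+u/4,170+v/4)
def sh(n,i,p,z=.16): print(n,np.round(ray_z(i,p,z),4)[:2])
sh("S body -y? ",S,s(42,240));sh("S body2",S,s(545,38));sh("S bodyseamA",S,s(120,325));sh("S bodyseamB",S,s(634,105))
sh("S lidA",S,s(133,333));sh("S lidB",S,s(650,115));sh("S lidouterB",S,s(714,162));sh("S lidouterA",S,s(193,398))
sh("D body1",D,d(738,140));sh("D body2",D,d(222,448));sh("D seam1",D,d(622,83));sh("D seam2",D,d(112,353))
sh("D lid1",D,d(604,78));sh("D lid2",D,d(98,348));sh("D lo1",D,d(530,37));sh("D lo2",D,d(24,293))
k=[tri([(S,s(394,146)),(D,d(376,49))]),tri([(S,s(462,118)),(D,d(308,84))])]
print(k)
E
```

```text
S body -y?  [ 0.4982 -0.0919]
S body2 [0.4983 0.1987]
S bodyseamA [ 0.5702 -0.0937]
S bodyseamB [0.5693 0.1973]
S lidA [ 0.5781 -0.0918]
S lidB [0.5802 0.1982]
S lidouterB [0.6269 0.1979]
S lidouterA [ 0.6288 -0.093 ]
D body1 [ 0.4858 -0.0819]
D body2 [0.4856 0.2115]
D seam1 [ 0.5553 -0.0807]
D seam2 [0.5589 0.2076]
D lid1 [ 0.5642 -0.0779]
D lid2 [0.5652 0.2097]
D lo1 [ 0.6153 -0.0802]
D lo2 [0.615  0.2103]
[(array([0.59023477, 0.03878959, 0.21305778]), array([1.21800821e-06])), (array([0.58954042, 0.07707573, 0.2123042 ]), array([2.35440978e-06]))]
```

```bash
python3 -m creep '[{"translation":[0,0,-0.035],"rot":[0,0,6.43],"jaw":0.08},{"translation":[0,0,-0.035],"rot":[0,0,6.43],"jaw":0.08},{"translation":[0,0,-0.03],"rot":[0,0,6.43],"jaw":0.08},{"translation":[0.02,-0.034,0],"rot":[0,0,0],"jaw":0.08},{"translation":[0.02,-0.034,0],"rot":[0,0,0],"jaw":0.08},{"translation":[0.02,-0.034,0],"rot":[0,0,0],"jaw":0.08},{"translation":[0.02,-0.034,0],"rot":[0,0,0],"jaw":0.08},{"translation":[0.02,-0.034,0],"rot":[0,0,0],"jaw":0.08}]' 20; python3 - <<'E'
from h import *
o=arm.observe();print(o["clock"],o["position"],Ro.from_rotvec(o["ee_rot"]).as_matrix().round(3),o["joints"].round(3))
i=optics.camera_info("wrist");R=np.array(i["R"]);print("cam",-R.T@i["t"]-o["position"],"fwd",R[2])
E
```

```text
clock: 2.02
position: [0.3071, -0.4182, 0.3409]
ee_rot: [3.141, -0.0, 0.0]
force: [0.4, 0.3, -0.2]
width: 0.873
2.0167 [ 0.30709365 -0.41815639  0.34093672] [[ 1. -0.  0.]
 [-0. -1. -0.]
 [ 0.  0. -1.]] [ 0.825  0.191  0.012  1.67  -0.002  1.28  -0.734]
cam [0.08248401 0.00080973 0.14252724] fwd [-0.30656878 -0.00263937 -0.95184485]
```

```bash
python3 -m creep '[{"translation":[0.02,-0.0365,0],"rot":[0,0,0],"jaw":0.08},{"translation":[0.02,-0.0365,0],"rot":[0,0,0],"jaw":0.08},{"translation":[0.02,-0.0365,0],"rot":[0,0,0],"jaw":0.08},{"translation":[0.02,-0.0365,0],"rot":[0,0,0],"jaw":0.08},{"translation":[0.02,-0.0365,0],"rot":[0,0,0],"jaw":0.08},{"translation":[0.02,-0.0365,0],"rot":[0,0,0],"jaw":0.08},{"translation":[0.02,-0.0365,0],"rot":[0,0,0],"jaw":0.08},{"translation":[0.02,-0.0365,0],"rot":[0,0,0],"jaw":0.08},{"translation":[0.02,-0.0365,0],"rot":[0,0,0],"jaw":0.08},{"translation":[0.02,-0.0365,0],"rot":[0,0,0],"jaw":0.08},{"translation":[0.02,-0.0365,0],"rot":[0,0,0],"jaw":0.08},{"translation":[0.02,-0.0365,0],"rot":[0,0,0],"jaw":0.08}]'; python3 -m creep '[{"translation":[0.02,-0.035,0],"rot":[0,0,0],"jaw":0.07},{"translation":[0,0,0],"rot":[0,0,0],"jaw":0.07},{"translation":[0,0,0],"rot":[0,0,0],"jaw":0.07}]'; python3 - <<'E'
from h import *
import cv2
o=arm.observe();print(o["clock"],o["position"],o["ee_rot"],o["joints"].round(3))
i=optics.camera_info("wrist");im=optics.get_image("wrist");cv2.imwrite("pics/w1.png",im[:,:,::-1])
json.dump({k:np.array(v).tolist() for k,v in i.items()},open("w1.json","w"))
for t in ["latch","seam_top","lever_pivot","lever_tip","loop_bar","keeper_shut","keeper_wall"]:
        print(t,[(d["location"],round(d["score"],2)) for d in optics.pinpoint("wrist",t)[:2]])
E
```

```text
clock: 3.02
position: [0.5471, 0.02, 0.341]
ee_rot: [3.141, -0.001, 0.001]
force: [1.6, -0.7, 0.9]
width: 0.868
clock: 3.27
position: [0.5668, 0.056, 0.3402]
ee_rot: [-3.141, -0.008, 0.001]
force: [-0.5, -0.3, 0.1]
width: 0.769
3.2667 [0.56684835 0.05603885 0.34017638] [-3.14050657e+00 -7.58268204e-03  1.24800465e-03] [ 0.078  0.309 -0.364  1.53   0.11   1.323 -1.863]
latch [([315.8, 227.0], 0.9), ([143.0, 234.9], 0.59)]
seam_top [([320.6, 211.2], 0.78)]
lever_pivot [([321.5, 233.8], 0.81), ([318.2, 203.1], 0.16)]
lever_tip [([318.1, 254.9], 0.84)]
loop_bar [([320.5, 200.6], 0.83)]
keeper_shut [([319.9, 186.5], 0.92)]
keeper_wall [([322.7, 195.2], 0.92)]
```

View pics/w1.png

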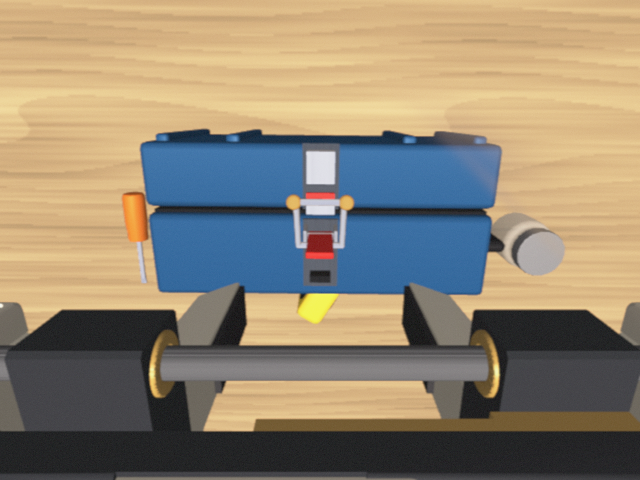

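```bash
python3 - <<'E'
from h import *
import cv2
S=optics.camera_info("scene");D=optics.camera_info("side");W=json.load(open("w1.json"))
P={"latch":([343.3,227.5],[301.4,221.6],[315.8,227]),"seam":([348.9,230],[294.3,221.3],[320.6,211.2]),"pivot":([343.7,222.1],[299.1,216],[321.5,233.8]),"tip":([342.9,201.7],[299.5,192.2],[318.1,254.9]),"bar":([356.7,214],[283.8,188.3],[320.5,202]),"kshut":([356.2,231.4],[284.7,206.7],[319.9,186.5]),"kwall":([355.8,227.6],[288.1,196.7],[322.7,195.2])}
Z={"latch":.16,"seam":.16,"pivot":.178,"kshut":.1725,"kwall":.186,"tip":.222,"bar":.2125}
for k,(a,b,c) in P.items(): print(k,np.round(tri([(S,a),(D,b),(W,c)])[0],4),"W@z",ray_z(W,c,Z[k]).round(4))
s=lambda u,v:(250+u/4,180+v/4)
d=lambda u,v:(200+u/4,170+v/4)
print(tri([(S,s(394,146)),(D,d(376,49)),(W,(346,202.5))]),tri([(S,s(462,118)),(D,d(308,84)),(W,(293.5,202.5))]))
for n,p in dict(bodyL=(160,291),bodyR=(484,293),seamL=(153,214),seamR=(489,216),lidL=(150,205),lidR=(494,208),tL=(147,145),tR=(497,148)).items(): print(n,ray_z(W,p,.16).round(4))
im=cv2.imread("pics/w1.png")[130:300,270:370];cv2.imwrite("pics/w1c.png",cv2.resize(im,None,fx=4,fy=3.5,interpolation=cv2.INTER_CUBIC))
E
```

```text
latch [0.5517 0.0593 0.1583] W@z [0.5528 0.0631 0.16  ]
seam [0.5651 0.0605 0.1564] W@z [0.5668 0.059  0.16  ]
pivot [0.5521 0.0586 0.1709] W@z [0.5525 0.0581 0.178 ]
tip [0.5507 0.0585 0.2173] W@z [0.5508 0.0603 0.222 ]
bar [0.5884 0.0596 0.2102] W@z [0.587  0.0588 0.2125]
kshut [0.5906 0.0592 0.1721] W@z [0.5904 0.0596 0.1725]
kwall [0.59   0.0547 0.1872] W@z [0.5862 0.0573 0.186 ]
(array([0.58824935, 0.04019403, 0.21319048]), array([7.1806246e-06])) (array([0.58792896, 0.07780783, 0.21250176]), array([6.48151165e-06]))
bodyL [0.4916 0.2043 0.16  ]
bodyR [ 0.4911 -0.0896  0.16  ]
seamL [0.5637 0.2013 0.16  ]
seamR [ 0.5634 -0.0843  0.16  ]
lidL [0.5715 0.2029 0.16  ]
lidR [ 0.5704 -0.0876  0.16  ]
tL [0.621  0.1988 0.16  ]
tR [ 0.6201 -0.0831  0.16  ]
```

View pics/w1c.png

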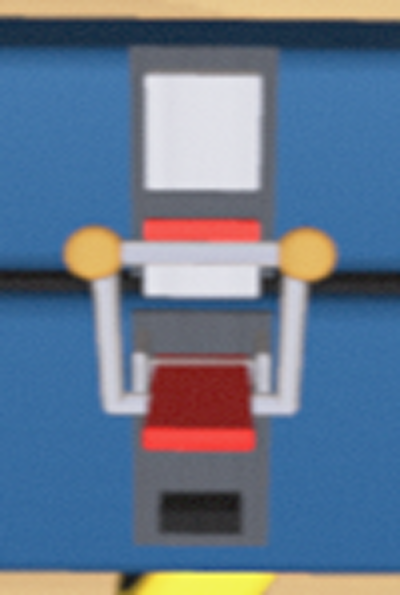

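```bash
python3 - <<'E'
from h import *
W=json.load(open("w1.json"))
for n,v,z in [("lipedge",192.3,.1855),("lip-back",198.7,.1855),("stepnear",184.3,.1785),("stepfar",151.4,.1775),("wallback",214.6,.1855)]: print(n,(ray_z(W,(320,v),z)-[.5665,0,0]).round(4))
print(arm.observe()["clock"])
E
```

```text
lipedge [0.0219 0.0594 0.1855]
lip-back [0.0168 0.0594 0.1855]
stepnear [0.0268 0.0594 0.1785]
stepfar [0.0519 0.0595 0.1775]
wallback [0.0041 0.0593 0.1855]
3.6667
```

```bash
python3 -m creep '[{"translation":[0.0215,-0.003,0.03],"rot":[0,0,0],"jaw":0.07},{"translation":[0,0,0.035],"rot":[0,0,0],"jaw":0.07},{"translation":[0,0,0.03],"rot":[0,0,0],"jaw":0.07},{"translation":[0,0,0.02],"rot":[0,0,0],"jaw":0.07},{"translation":[0,0,0],"rot":[0,0,0],"jaw":0.07},{"translation":[0,0,0],"rot":[0,0,0],"jaw":0.07}]'; python3 - <<'E'
from h import *
import cv2
o=arm.observe();print(o["clock"],o["position"],o["ee_rot"],o["force"])
i=optics.camera_info("wrist");im=optics.get_image("wrist");cv2.imwrite("pics/w2.png",im[:,:,::-1])
json.dump({k:np.array(v).tolist() for k,v in i.items()},open("w2.json","w"))
im=optics.get_image("side");cv2.imwrite("pics/s2.png",cv2.resize(im[140:260,220:380,::-1],None,fx=4,fy=4,interpolation=cv2.INTER_CUBIC))
E
```

```text
clock: 4.17
position: [0.5875, 0.0556, 0.2255]
ee_rot: [3.141, -0.001, -0.003]
force: [0.8, 0.5, 0.9]
width: 0.762
4.1667 [0.58754167 0.05561575 0.22548545] [ 3.14127023e+00 -7.74040208e-04 -2.70400279e-03] [0.83961081 0.49403553 0.92891884]
```

View pics/w2.png

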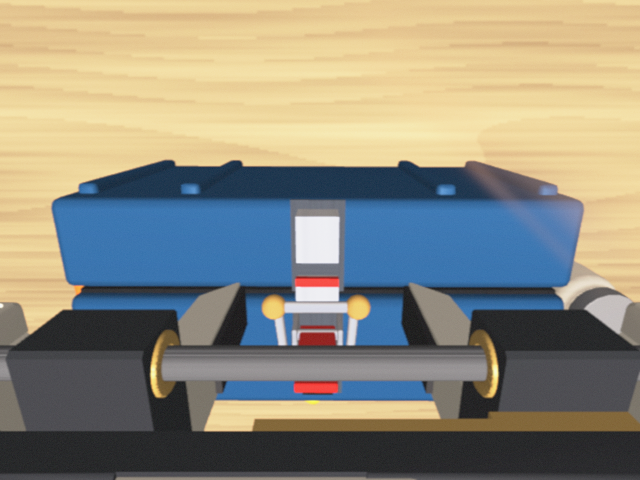

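View pics/s2.png

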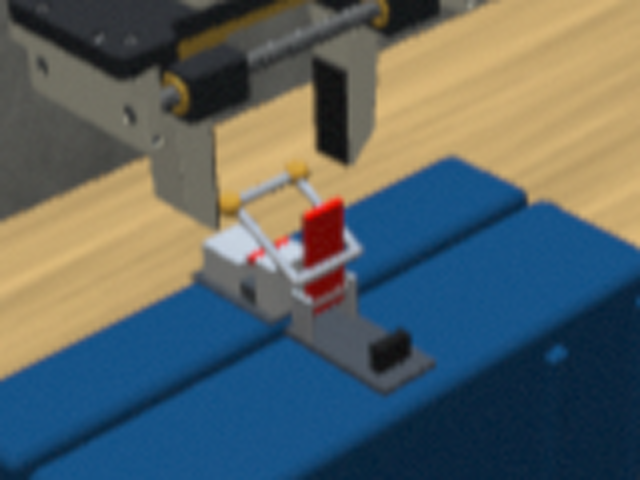

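```bash
python3 - <<'E'
from h import *
W=json.load(open("w2.json"))
print(ray_z(W,(274,307.5),.2128),ray_z(W,(357.5,307),.2128))
for n,v,z in [("lipedge",277.5,.1855),("stepnear",264,.1785),("stepfar",217,.1775)]: print(n,(ray_z(W,(318,v),z)-[.5665,0,0]).round(4))
E
python3 -m creep '[{"translation":[0.0005,-0.0035,0.003],"rot":[0,0,0],"jaw":0.07},{"translation":[0,0,0.003],"rot":[0,0,0],"jaw":0.07},{"translation":[0,0,0],"rot":[0,0,0],"jaw":0.07},{"translation":[0,0,0],"rot":[0,0,0],"jaw":0.07}]'
```

```text
[0.58662297 0.07803109 0.2128    ] [0.58682561 0.04113317 0.2128    ]
lipedge [0.0223 0.0589 0.1855]
stepnear [0.0269 0.059  0.1785]
stepfar [0.0519 0.0589 0.1775]
clock: 4.6
position: [0.5886, 0.0597, 0.22]
ee_rot: [3.142, 0.0, 0.001]
force: [-0.5, -0.4, 0.9]
width: 0.764
```

```bash
python3 -m creep '[{"translation":[0,0,0],"rot":[0,0,0],"jaw":0.044},{"translation":[0,0,0],"rot":[0,0,0],"jaw":0.044},{"translation":[0,0,0],"rot":[0,0,0],"jaw":0.044},{"translation":[0,0,0],"rot":[0,0,0],"jaw":0.044},{"translation":[0,0,0],"rot":[0,0,0],"jaw":0.044}]' 15
```

```text
clock: 5.02
position: [0.5886, 0.0594, 0.2198]
ee_rot: [3.141, -0.0, 0.0]
force: [-0.5, -0.4, 0.0]
width: 0.502
```

```bash
python3 -m creep '[{"translation":[0.005,0,0.003],"rot":[0,0,0],"jaw":0.044},{"translation":[0.003,0,0.008],"rot":[0,0,0],"jaw":0.044},{"translation":[0,0,0.01],"rot":[0,0,0],"jaw":0.044},{"translation":[0,0,0.006],"rot":[0,0,0],"jaw":0.044},{"translation":[0,0,0],"rot":[0,0,0],"jaw":0.044},{"translation":[0,0,0],"rot":[0,0,0],"jaw":0.044}]'; python3 - <<'E'
from h import *
import cv2
o=arm.observe();print(o["clock"],o["position"],o["ee_rot"],o["force"])
i=optics.camera_info("wrist");im=optics.get_image("wrist");cv2.imwrite("pics/w3.png",im[:,:,::-1])
json.dump({k:np.array(v).tolist() for k,v in i.items()},open("w3.json","w"))
im=optics.get_image("side");cv2.imwrite("pics/s3.png",cv2.resize(im[140:260,220:380,::-1],None,fx=4,fy=4,interpolation=cv2.INTER_CUBIC))
E
```

```text
clock: 5.52
position: [0.5959, 0.0594, 0.1918]
ee_rot: [3.141, 0.0, -0.003]
force: [-0.2, -1.6, 1.0]
width: 0.503
5.5167 [0.59594872 0.05942937 0.19184272] [ 3.14122327e+00  1.34933276e-04 -2.84552651e-03] [-0.22546213 -1.62151995  1.01921279]
```

View pics/w3.png

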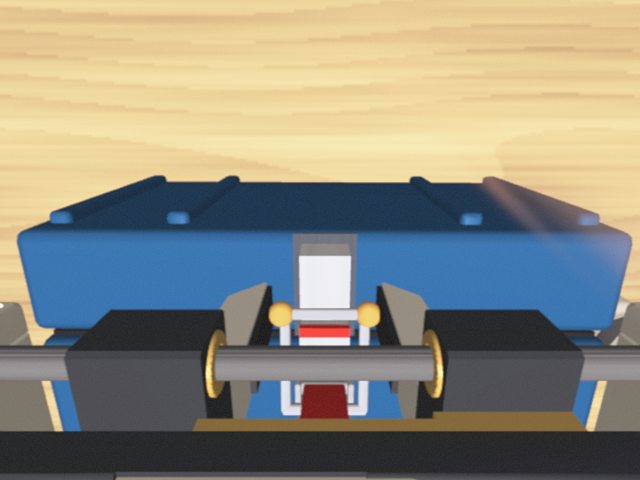

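View pics/s3.png

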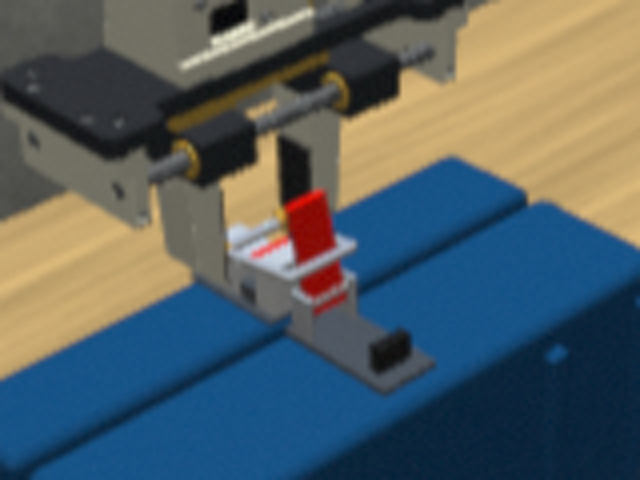

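```bash
python3 - <<'E'
from h import *
W=json.load(open("w3.json"))
print(ray_z(W,(325,314.5),.185)-[.5665,0,0])
for n,v,z in [("lipedge",325,.1855),("stepnear",308,.1785),("stepfar",250,.1775)]: print(n,(ray_z(W,(318,v),z)-[.5665,0,0]).round(4))
E
python3 -m creep '[{"translation":[0,0,0.001],"rot":[0,0,0],"jaw":0.044},{"translation":[0,0,0.001],"rot":[0,0,0],"jaw":0.044},{"translation":[0,0,0.001],"rot":[0,0,0],"jaw":0.044},{"translation":[0,0,0],"rot":[0,0,0],"jaw":0.044}]'
```

```text
[0.02829724 0.059352   0.185     ]
lipedge [0.0235 0.0624 0.1855]
stepnear [0.0279 0.0624 0.1785]
stepfar [0.0549 0.0623 0.1775]
clock: 5.95
position: [0.5966, 0.0595, 0.1897]
ee_rot: [3.141, -0.0, 0.0]
force: [0.4, -1.8, 0.1]
width: 0.503
```

```bash
for k in 1 2 3; do python3 -m creep '[{"translation":[0,0,0.0007],"rot":[0,0,0],"jaw":0.044},{"translation":[0,0,0],"rot":[0,0,0],"jaw":0.044}]' | egrep 'pos|force'; done
```

```text
position: [0.5966, 0.0595, 0.189]
force: [0.3, -2.6, -0.1]
position: [0.5966, 0.0595, 0.1883]
force: [1.0, -3.1, 0.4]
position: [0.5966, 0.0595, 0.1875]
force: [0.2, -3.2, 0.6]
```

```bash
for k in 1 2 3; do python3 -m creep '[{"translation":[0,0,0.0007],"rot":[0,0,0],"jaw":0.044},{"translation":[0,0,0],"rot":[0,0,0],"jaw":0.044}]' | egrep 'pos|force'; done
```

```text
position: [0.5965, 0.0595, 0.1868]
force: [0.8, -2.6, -0.2]
position: [0.5965, 0.0595, 0.1861]
force: [1.0, -2.1, 0.7]
position: [0.5965, 0.0596, 0.1856]
force: [0.8, -2.7, 1.8]
```

```bash
for k in 1 2; do python3 -m creep '[{"translation":[0,0,0.0007],"rot":[0,0,0],"jaw":0.044},{"translation":[0,0,0],"rot":[0,0,0],"jaw":0.044}]' | egrep 'pos|force'; done; python3 - <<'E'
from h import *
import cv2
i=optics.camera_info("wrist");im=optics.get_image("wrist");cv2.imwrite("pics/w4.png",cv2.resize(im[220:430,220:430,::-1],None,fx=2.8,fy=2.8,interpolation=cv2.INTER_CUBIC))
im=optics.get_image("side");cv2.imwrite("pics/s4.png",cv2.resize(im[160:240,250:350,::-1],None,fx=6,fy=6,interpolation=cv2.INTER_CUBIC))
E
```

```text
position: [0.5966, 0.0596, 0.1852]
force: [-0.7, -3.1, 5.1]
position: [0.5967, 0.0595, 0.1847]
force: [-0.8, -3.4, 6.2]
```

View pics/w4.png

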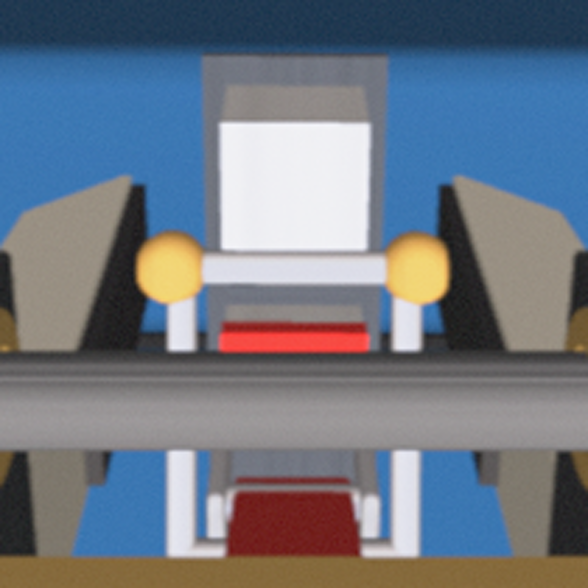

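View pics/s4.png

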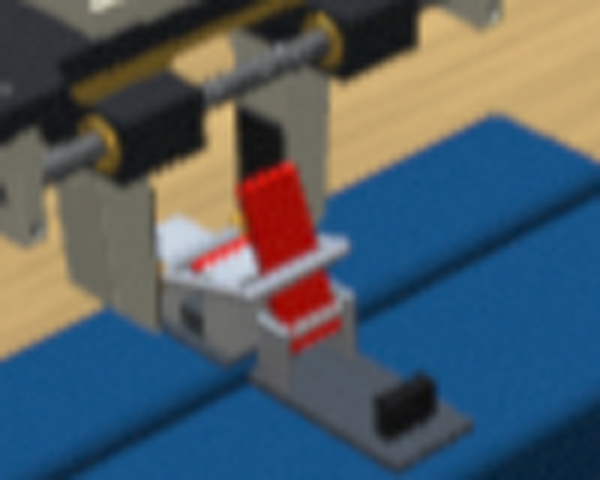

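```bash
for k in 1 2 3 4 5 6; do python3 -m creep '[{"translation":[-0.0005,0,0],"rot":[0,0,0],"jaw":0.044},{"translation":[0,0,0],"rot":[0,0,0],"jaw":0.044}]' | egrep 'pos|force'; done
```

```text
position: [0.5966, 0.0596, 0.1848]
force: [0.1, -4.1, 5.9]
position: [0.5965, 0.0596, 0.1848]
force: [3.2, -3.2, 4.5]
position: [0.5962, 0.0596, 0.1848]
force: [3.4, -4.0, 5.4]
position: [0.5959, 0.0595, 0.1848]
force: [5.6, -3.9, 4.0]
position: [0.5954, 0.0595, 0.1849]
force: [4.0, -3.7, 4.4]
position: [0.5949, 0.0595, 0.1849]
force: [4.9, -3.9, 5.0]
```

```bash
for k in 1 2 3 4; do python3 -m creep '[{"translation":[-0.0005,0,0],"rot":[0,0,0],"jaw":0.044},{"translation":[0,0,0],"rot":[0,0,0],"jaw":0.044}]' | egrep 'pos|force'; done; python3 - <<'E'
from h import *
import cv2
im=optics.get_image("wrist");cv2.imwrite("pics/w5.png",cv2.resize(im[220:430,220:430,::-1],None,fx=2.8,fy=2.8,interpolation=cv2.INTER_CUBIC))
E
```

```text
position: [0.5944, 0.0595, 0.1849]
force: [4.4, -3.6, 4.3]
position: [0.5937, 0.0595, 0.1848]
force: [2.7, -3.9, 4.4]
position: [0.5921, 0.0595, 0.1841]
force: [1.9, -3.9, 1.4]
position: [0.5911, 0.0596, 0.1837]
force: [1.5, -3.9, -0.5]
```

View pics/w5.png

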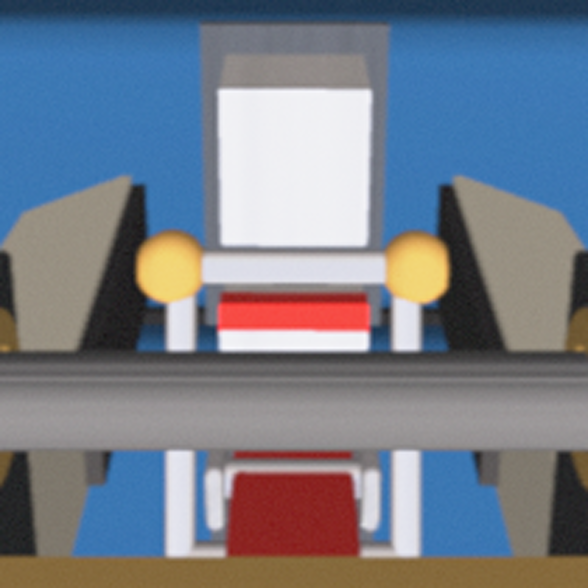

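```bash
for k in 1 2 3 4; do python3 -m creep '[{"translation":[0,0,0.0007],"rot":[0,0,0],"jaw":0.044},{"translation":[0,0,0],"rot":[0,0,0],"jaw":0.044}]' | egrep 'pos|force'; done
```

```text
position: [0.5909, 0.0596, 0.183]
force: [1.0, -3.6, 0.5]
position: [0.591, 0.0596, 0.1824]
force: [-1.5, -3.1, 1.0]
position: [0.5911, 0.0596, 0.1818]
force: [-2.0, -3.6, 1.1]
position: [0.5912, 0.0596, 0.1811]
force: [-1.6, -3.5, 1.0]
```

```bash
for k in 1 2 3 4 5 6; do python3 -m creep '[{"translation":[0,0,0.0008],"rot":[0,0,0],"jaw":0.044},{"translation":[0,0,0],"rot":[0,0,0],"jaw":0.044}]' | egrep 'pos|force'; done
```

```text
position: [0.5915, 0.0596, 0.1804]
force: [-0.3, -2.5, 0.3]
position: [0.5916, 0.0596, 0.1796]
force: [-1.2, -4.1, 0.8]
position: [0.5916, 0.0596, 0.1789]
force: [-0.4, -3.0, 1.0]
position: [0.5916, 0.0596, 0.178]
force: [0.7, -2.4, 0.8]
position: [0.5916, 0.0596, 0.1772]
force: [-0.4, -4.1, 1.4]
position: [0.5915, 0.0596, 0.1764]
force: [-0.4, -3.0, 0.9]
```

```bash
for k in 1 2 3; do python3 -m creep '[{"translation":[0,0,0.0005],"rot":[0,0,0],"jaw":0.044},{"translation":[0,0,0],"rot":[0,0,0],"jaw":0.044}]' | egrep 'clock|pos|force'; done; python3 - <<'E'
from h import *
import cv2
im=optics.get_image("wrist");cv2.imwrite("pics/w6.png",cv2.resize(im[220:430,220:430,::-1],None,fx=2.8,fy=2.8,interpolation=cv2.INTER_CUBIC))
im=optics.get_image("side");cv2.imwrite("pics/s6.png",cv2.resize(im[160:240,250:350,::-1],None,fx=6,fy=6,interpolation=cv2.INTER_CUBIC))
E
```

```text
clock: 10.93
position: [0.5915, 0.0596, 0.176]
force: [-0.5, -4.5, 0.7]
clock: 11.1
position: [0.5916, 0.0596, 0.1757]
force: [-1.3, -3.3, 2.5]
clock: 11.27
position: [0.5916, 0.0596, 0.1754]
force: [-1.8, -3.3, 4.5]
```

View pics/w6.png

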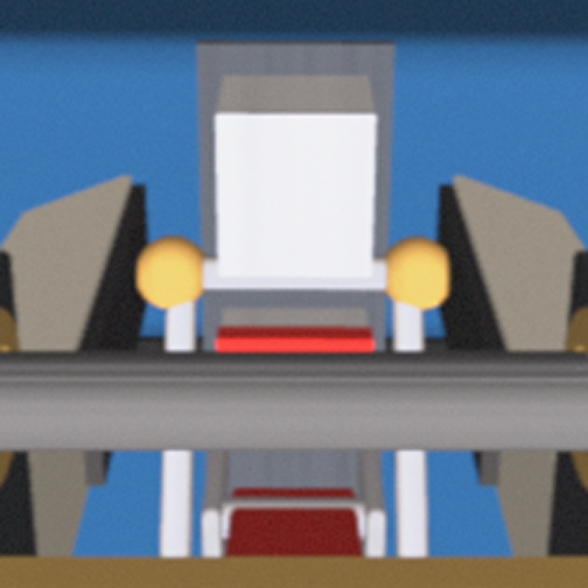

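View pics/s6.png

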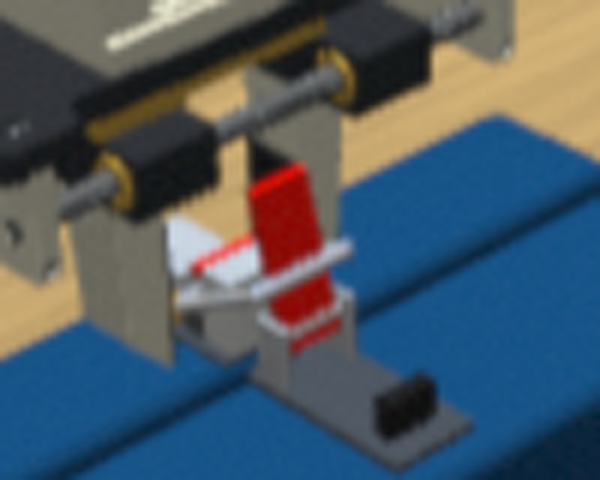

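```bash
python3 -m creep '[{"translation":[0,0,-0.0005],"rot":[0,0,0],"jaw":0.044}]' | egrep 'pos|force'; for k in 1 2 3 4 5 6; do python3 -m creep '[{"translation":[-0.0008,0,0],"rot":[0,0,0],"jaw":0.044},{"translation":[0,0,0],"rot":[0,0,0],"jaw":0.044}]' | egrep 'pos|force'; done
```

```text
position: [0.5917, 0.0597, 0.1757]
force: [0.1, -3.2, 1.2]
position: [0.5912, 0.0597, 0.1756]
force: [2.0, -4.0, 0.4]
position: [0.5902, 0.0596, 0.1756]
force: [2.1, -2.6, 1.1]
position: [0.5892, 0.0597, 0.1756]
force: [2.9, -2.7, 0.9]
position: [0.5883, 0.0596, 0.1756]
force: [1.6, -2.5, 1.8]
position: [0.5875, 0.0597, 0.1756]
force: [2.6, -2.0, 2.3]
position: [0.5867, 0.0596, 0.1756]
force: [2.2, -3.1, 2.1]
```

```bash
for k in 1 2 ; do python3 -m creep '[{"translation":[-0.0008,0,0],"rot":[0,0,0],"jaw":0.044},{"translation":[0,0,0],"rot":[0,0,0],"jaw":0.044}]' | egrep 'pos|force'; done;  python3 - <<'E'
from h import *
import cv2
im=optics.get_image("wrist");cv2.imwrite("pics/w7.png",cv2.resize(im[220:430,220:430,::-1],None,fx=2.8,fy=2.8,interpolation=cv2.INTER_CUBIC))
im=optics.get_image("side");cv2.imwrite("pics/s7.png",cv2.resize(im[160:240,250:350,::-1],None,fx=6,fy=6,interpolation=cv2.INTER_CUBIC))
print([(d["location"],round(d["score"],2)) for d in optics.pinpoint("side","lever_tip")[:2]])
E
```

```text
position: [0.5862, 0.0596, 0.1757]
force: [3.2, -2.2, 1.8]
position: [0.586, 0.0596, 0.1757]
force: [5.6, -2.0, 0.1]
[([302.7, 190.6], 0.57), ([296.4, 288.7], 0.57)]
```

View pics/w7.png

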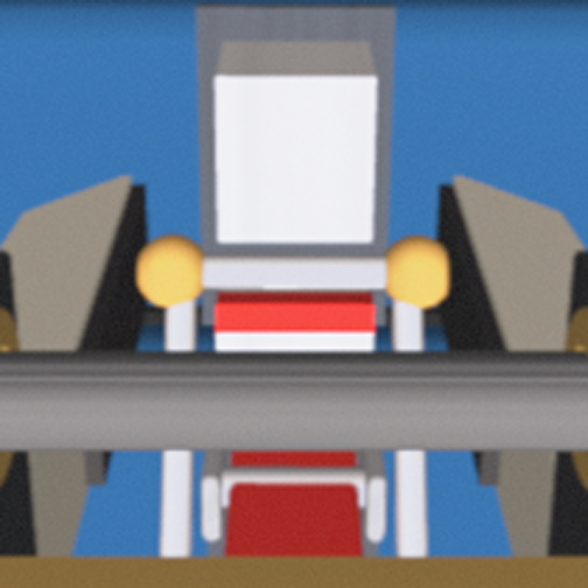

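View pics/s7.png

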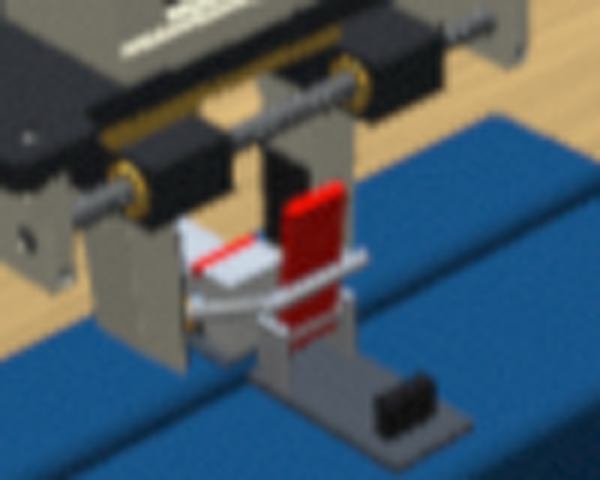

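```bash
python3 -m creep '[{"translation":[0.0006,0,0],"rot":[0,0,0],"jaw":0.044},{"translation":[0,0,0],"rot":[0,0,0],"jaw":0.062},{"translation":[0,0,0],"rot":[0,0,0],"jaw":0.066},{"translation":[0,0,0],"rot":[0,0,0],"jaw":0.066},{"translation":[0,0,0],"rot":[0,0,0],"jaw":0.066}]'; python3 -m creep '[{"translation":[0,0,-0.01],"rot":[0,0,0],"jaw":0.066},{"translation":[0,0,-0.025],"rot":[0,0,0],"jaw":0.066},{"translation":[0,0,-0.035],"rot":[0,0,0],"jaw":0.066},{"translation":[-0.02,0,-0.01],"rot":[0,0,0],"jaw":0.0},{"translation":[0,0,0],"rot":[0,0,0],"jaw":0.0},{"translation":[0,0,0],"rot":[0,0,0],"jaw":0.0}]'; python3 - <<'E'
from h import *
import cv2
o=arm.observe();print(o["clock"],o["position"],o["force"])
i=optics.camera_info("wrist");im=optics.get_image("wrist");cv2.imwrite("pics/w8.png",im[:,:,::-1])
json.dump({k:np.array(v).tolist() for k,v in i.items()},open("w8.json","w"))
im=optics.get_image("side");cv2.imwrite("pics/s8.png",cv2.resize(im[160:240,250:350,::-1],None,fx=6,fy=6,interpolation=cv2.INTER_CUBIC))
for c in ["side","wrist"]: print([(d["location"],round(d["score"],2)) for d in optics.pinpoint(c,"lever_tip")[:2]])
E
```

```text
clock: 13.35
position: [0.5849, 0.0602, 0.1751]
ee_rot: [-3.141, -0.001, 0.002]
force: [-0.4, 0.0, 0.1]
width: 0.71
clock: 13.85
position: [0.5655, 0.0599, 0.257]
ee_rot: [-3.142, -0.001, -0.003]
force: [-0.1, -0.3, -0.5]
width: 0.549
13.85 [0.56550452 0.05989903 0.25695685] [-0.14906491 -0.25242985 -0.54729362]
[([300.9, 191.0], 0.58)]
[([325.0, 313.5], 0.8)]
```

View pics/w8.png

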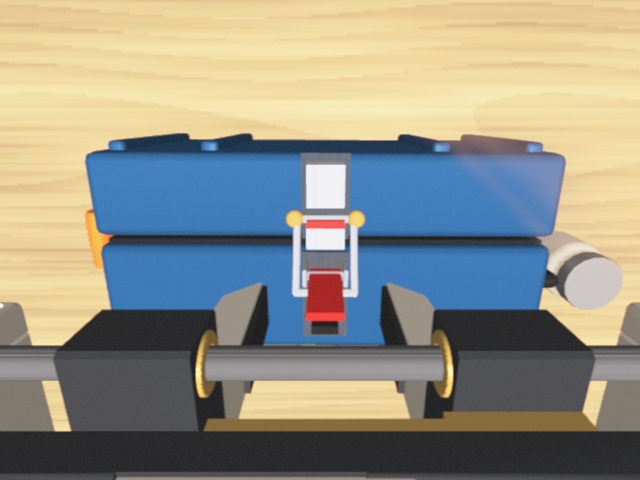

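View pics/s8.png

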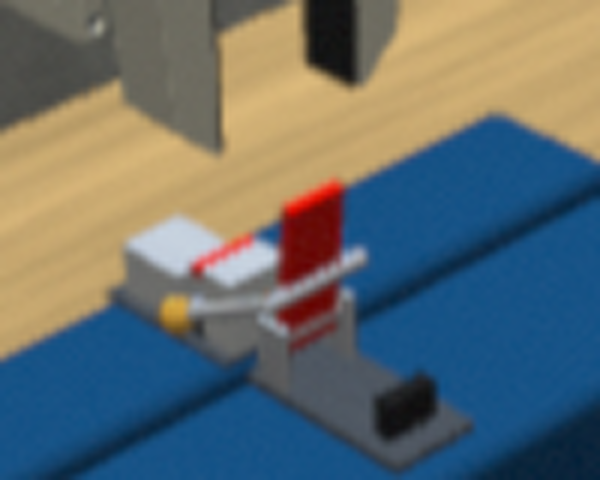

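```bash
python3 - <<'E'
from h import *
W=json.load(open("w8.json"))
for z in (.21,.215,.22): print(ray_z(W,(325,313.5),z),ray_z(W,(325,320),z))
print(ray_z(W,(325,218.5),.1725))
E
python3 -m creep '[{"translation":[0,0,0],"rot":[0,0,0],"jaw":0.0},{"translation":[0,0,0],"rot":[0,0,0],"jaw":0.0},{"translation":[0,0,0],"rot":[0,0,0],"jaw":0.0},{"translation":[0,0,0],"rot":[0,0,0],"jaw":0.0},{"translation":[0,0,0],"rot":[0,0,0],"jaw":0.0},{"translation":[0,0,0],"rot":[0,0,0],"jaw":0.0}]' 20
```

```text
[0.54259824 0.05962672 0.21      ] [0.53862206 0.05961869 0.21      ]
[0.54537087 0.05965585 0.215     ] [0.54149953 0.05964802 0.215     ]
[0.54814349 0.05968497 0.22      ] [0.54437699 0.05967736 0.22      ]
[0.58571631 0.05953744 0.1725    ]
clock: 14.55
position: [0.5657, 0.0596, 0.2555]
ee_rot: [3.142, 0.0, -0.0]
force: [0.0, 0.1, -0.2]
width: 0.005
```

```bash
python3 -m creep '[{"translation":[0,0,0.012],"rot":[0,0,0],"jaw":0.0},{"translation":[0,0,0.0115],"rot":[0,0,0],"jaw":0.0},{"translation":[-0.002,0,0],"rot":[0,0,0],"jaw":0.0},{"translation":[-0.003,0,0],"rot":[0,0,0],"jaw":0.0},{"translation":[-0.003,0,0],"rot":[0,0,0],"jaw":0.0},{"translation":[-0.003,0,0],"rot":[0,0,0],"jaw":0.0},{"translation":[-0.003,0,0],"rot":[0,0,0],"jaw":0.0},{"translation":[0,0,0],"rot":[0,0,0],"jaw":0.0}]';python3 - <<'E'
from h import *
import cv2
o=arm.observe();print(o["clock"],o["position"],o["force"])
im=optics.get_image("side");cv2.imwrite("pics/s9.png",cv2.resize(im[160:240,250:350,::-1],None,fx=6,fy=6,interpolation=cv2.INTER_CUBIC))
E
```

```text
clock: 15.22
position: [0.5515, 0.0597, 0.2327]
ee_rot: [-3.142, -0.0, -0.002]
force: [3.2, 1.0, -1.0]
width: 0.006
15.2167 [0.55154661 0.05966914 0.23265751] [ 3.21202113  0.98146961 -0.99448704]
```

View pics/s9.png

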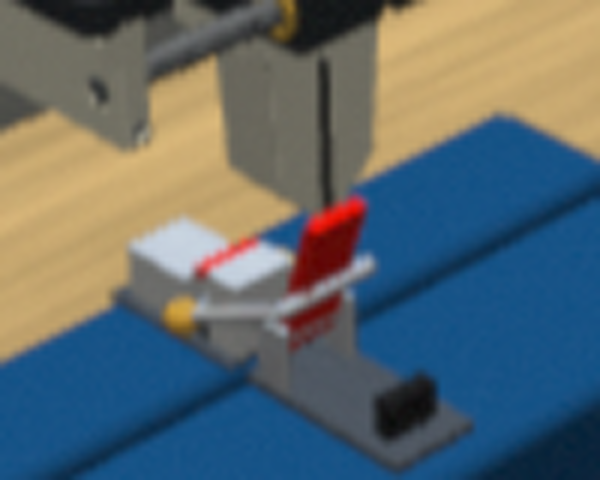

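```bash
python3 -m creep '[{"translation":[-0.003,0,0.0015],"rot":[0,0,0],"jaw":0.0},{"translation":[-0.003,0,0.002],"rot":[0,0,0],"jaw":0.0},{"translation":[-0.003,0,0.002],"rot":[0,0,0],"jaw":0.0},{"translation":[-0.0035,0,0.0022],"rot":[0,0,0],"jaw":0.0},{"translation":[-0.003,0,0.0025],"rot":[0,0,0],"jaw":0.0},{"translation":[0,0,0],"rot":[0,0,0],"jaw":0.0}]';python3 - <<'E'
from h import *
import cv2
im=optics.get_image("side");cv2.imwrite("pics/s10.png",cv2.resize(im[160:240,250:350,::-1],None,fx=6,fy=6,interpolation=cv2.INTER_CUBIC))
E
```

```text
clock: 15.77
position: [0.5357, 0.0598, 0.2219]
ee_rot: [3.142, 0.0, 0.001]
force: [1.1, 0.3, 5.6]
width: 0.006
```

View pics/s10.png

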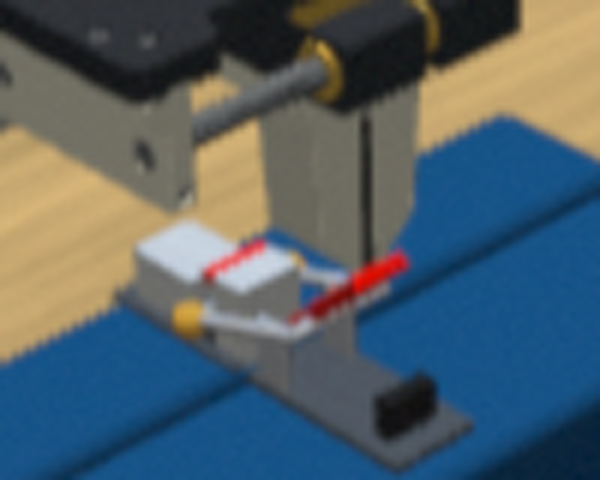

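```bash
python3 -m creep '[{"translation":[-0.003,0,0.0025],"rot":[0,0,0],"jaw":0.0},{"translation":[-0.0025,0,0.0028],"rot":[0,0,0],"jaw":0.0},{"translation":[0,0,0],"rot":[0,0,0],"jaw":0.0}]'|egrep 'pos|force';python3 -m creep '[{"translation":[-0.002,0,0.003],"rot":[0,0,0],"jaw":0.0},{"translation":[-0.002,0,0.003],"rot":[0,0,0],"jaw":0.0},{"translation":[0,0,0],"rot":[0,0,0],"jaw":0.0}]'|egrep 'pos|force'
```

```text
position: [0.5301, 0.0598, 0.2164]
force: [1.6, 0.8, 2.7]
position: [0.5258, 0.0596, 0.2098]
force: [2.1, 1.2, 0.0]
```

```bash
python3 -m creep '[{"translation":[-0.0015,0,0.003],"rot":[0,0,0],"jaw":0.0},{"translation":[-0.001,0,0.003],"rot":[0,0,0],"jaw":0.0},{"translation":[0,0,0],"rot":[0,0,0],"jaw":0.0}]'|egrep 'pos|force';python3 - <<'E'
from h import *
import cv2
im=optics.get_image("side");cv2.imwrite("pics/s11.png",cv2.resize(im[160:240,250:350,::-1],None,fx=6,fy=6,interpolation=cv2.INTER_CUBIC))
E
```

```text
position: [0.5232, 0.0593, 0.2035]
force: [-0.1, 0.1, 0.6]
```

View pics/s11.png

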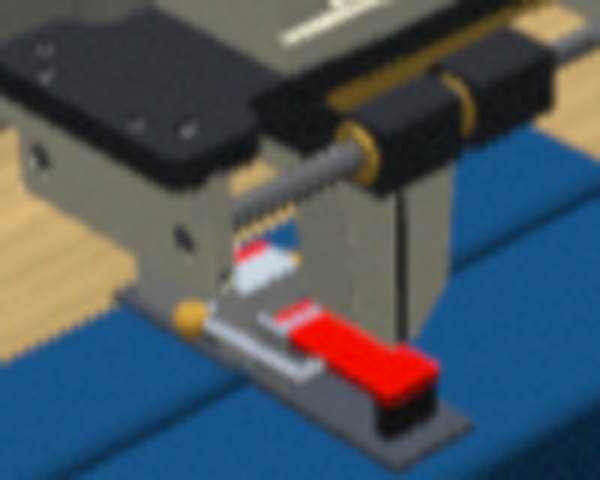

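```bash
python3 -m creep '[{"translation":[0,0,0.0035],"rot":[0,0,0],"jaw":0.0},{"translation":[0,0,0.003],"rot":[0,0,0],"jaw":0.0},{"translation":[0,0,0.001],"rot":[0,0,0],"jaw":0.0},{"translation":[0,0,0],"rot":[0,0,0],"jaw":0.0}]'|egrep 'pos|force';python3 -m creep '[{"translation":[0,0,0.001],"rot":[0,0,0],"jaw":0.0},{"translation":[0,0,0.0005],"rot":[0,0,0],"jaw":0.0},{"translation":[0,0,0],"rot":[0,0,0],"jaw":0.0}]'|egrep 'pos|force'; python3 -m creep '[{"translation":[0,0,0.0005],"rot":[0,0,0],"jaw":0.0},{"translation":[0,0,0],"rot":[0,0,0],"jaw":0.0}]'|egrep 'pos|force'
```

```text
position: [0.524, 0.0595, 0.1966]
force: [-0.2, -0.1, 0.2]
position: [0.5242, 0.0596, 0.1955]
force: [-0.2, 0.2, 0.7]
position: [0.5242, 0.0596, 0.195]
force: [0.5, -0.4, -0.8]
```

```bash
for k in 1 2 3; do python3 -m creep '[{"translation":[0,0,0.0006],"rot":[0,0,0],"jaw":0.0},{"translation":[0,0,0],"rot":[0,0,0],"jaw":0.0}]'|egrep 'pos|force';done
```

```text
position: [0.5242, 0.0596, 0.1947]
force: [-1.3, -0.4, 3.1]
position: [0.5243, 0.0597, 0.1946]
force: [-3.0, -0.5, 8.5]
position: [0.5243, 0.0596, 0.1944]
force: [-5.9, -2.1, 13.5]
```

```bash
python3 -m creep '[{"translation":[0,0,-0.004],"rot":[0,0,0],"jaw":0.0},{"translation":[0,0,-0.02],"rot":[0,0,0],"jaw":0.0},{"translation":[0,0,-0.04],"rot":[0,0,0],"jaw":0.0},{"translation":[0,0,-0.04],"rot":[0,0,0],"jaw":0.0},{"translation":[0,0,-0.02],"rot":[0,0,0],"jaw":0.0},{"translation":[0,0,0],"rot":[0,0,0],"jaw":0.0},{"translation":[0,0,0],"rot":[0,0,0],"jaw":0.0}]';python3 - <<'E'
from h import *
import cv2
i=optics.camera_info("wrist")
im=optics.get_image("wrist");cv2.imwrite("pics/w12.png",im[:,:,::-1])
r=optics.pinpoint("wrist","loop_bar");q=optics.pinpoint("wrist","lever_tip")
im=optics.get_image("side");cv2.imwrite("pics/s12.png",cv2.resize(im[160:240,250:350,::-1],None,fx=6,fy=6,interpolation=cv2.INTER_CUBIC))
print(r[:1],q[:1],[ray_z(i,r[0]["location"],.1725)] if r else "",[ray_z(i,q[0]["location"],.1805)] if q else "")
print(arm.observe()["clock"],arm.observe()["force"])
E
```

```text
clock: 18.45
position: [0.5248, 0.0598, 0.3184]
ee_rot: [-3.141, 0.0, -0.004]
force: [0.8, -0.1, -1.1]
width: 0.006
[{'location': [323.7, 141.5], 'score': 0.2}] [{'location': [324.0, 247.6], 'score': 0.82}] [array([0.5855611 , 0.06008144, 0.1725    ])] [array([0.50765415, 0.05983426, 0.1805    ])]
18.65 [-0.04843663 -0.1300777   0.04659311]
```

View pics/w12.png

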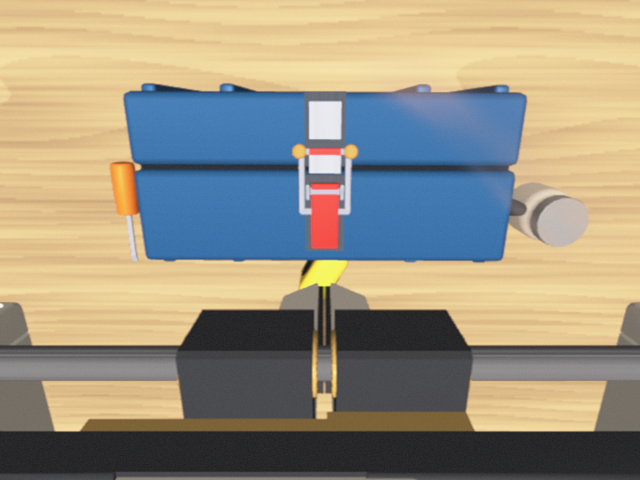

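View pics/s12.png

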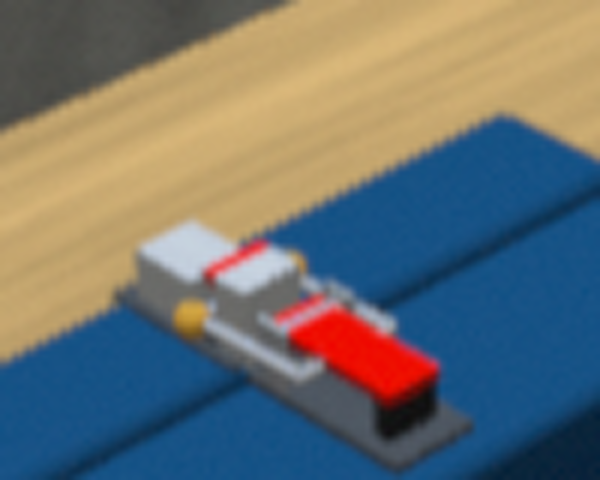

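```bash
python3 - <<'E'
from h import *
i=optics.camera_info("wrist")
for p in [(299,152),(351,152)]: print((ray_z(i,p,.1725)-[.5665,.0595,0]).round(4))
for n,v,z in [("lip",149,.1855),("stepfar",102,.1775),("stepnear",138,.1785)]: print(n,(ray_z(i,(324,v),z)-[.5665,0,0]).round(4))
E
```

```text
[0.0099 0.0178 0.1725]
[ 0.0099 -0.0195  0.1725]
lip [0.0133 0.0594 0.1855]
stepfar [0.0438 0.0594 0.1775]
stepnear [0.0201 0.0594 0.1785]
```

```bash
python3 - <<'E'
from h import *
import cv2
i=optics.camera_info("wrist")
for n,p in dict(bodyL=(146,258),bodyR=(505,260),seamL=(138,170),seamR=(514,172),lidL=(135,163),lidR=(517,164.5),tL=(128,95),tR=(522,96)).items(): print(n,ray_z(i,p,.16).round(4))
im=cv2.imread("pics/w12.png")[80:270,260:390];cv2.imwrite("pics/w12c.png",cv2.resize(im,None,fx=4.5,fy=3,interpolation=cv2.INTER_CUBIC))
E
```

```text
bodyL [0.4902 0.2041 0.16  ]
bodyR [ 0.4884 -0.0886  0.16  ]
seamL [0.5617 0.2002 0.16  ]
seamR [ 0.5602 -0.0851  0.16  ]
lidL [0.5669 0.2017 0.16  ]
lidR [ 0.5659 -0.0866  0.16  ]
tL [0.6152 0.1996 0.16  ]
tR [ 0.6147 -0.0827  0.16  ]
```

View pics/w12c.png

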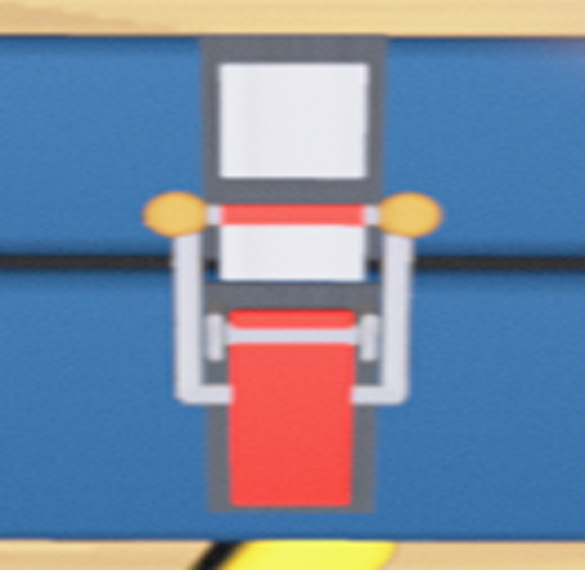

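```bash
python3 -c "
from cell import arm
print(arm.sign_off())"
```

```text
the job is handed in; nothing more can be done
None
```

The latch is fastened and the job is handed in. The robot was clear of everything, with wrist force near zero, at about 18.7 s of the 54 s allowed.

**What I did:**
- **Hooking:** I pinched the loop's knobs and set the bar on the keeper's step at about 6 N. I dragged it back into the slot, lowered it to the floor and drew it about 5.6 mm under the lip, where it stopped at about 5.6 N.
- **Pressing:** With the fingers closed, I swung the lever over with about 6 N at most. It snapped flat. I then pressed it against its stop, rising to 13.5 N, to confirm it was fully down.

**Last checks:**
- **Lever:** It stopped at the expected flat height.
- **Lid and loop:** The bar shows under the keeper's lip, and the visible gap at the seam narrowed by about 2.5 mm, so the lid looks shut.
- **Bystanders:** None of them looks disturbed in the last wrist picture, though I did not measure them.

**What disagreed or was not measured:**
- **Position offset:** In the last wrist picture, fixed points on the case measured about 2 mm closer to the robot than before. The bar measured 10 mm past the seam, about 12 to 14 mm after allowing for that offset and the latch geometry, against a required 8 mm.
- **Detection:** The network scored the bar only 0.2 there, because the lip mostly hides it. I used the knobs instead.
- **Keeper pull:** I could not measure this force directly. I inferred it from the snap past centre and the closed gap.

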